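# Put the casing jigs on their right pegs at a watch assembly bench

## Robot

A 6-joint arm with a two-finger parallel gripper is mounted at the origin on the work surface. World frame = base frame: x ahead of the robot, y to its left, z up, the work surface at z = 0. Lengths are in mm, angles in rad, forces in N, time in s.
With the tool pointing down it reaches from about 275 to 825 mm from the base axis. Payload 4.9 kg.
Tool frame: the origin (TCP) lies at the very end of the fingers, on their centre line; the grasp point (between the pads) lies 19 mm behind it; z points along the fingers, y is the direction in which the jaws open and shut (so a half turn about z gives the same grasp; the last joint's range is limited). The gripper opens to 85 mm and grips with 20 to 120 N. Pads are 22 mm wide; open, the fingers measure 114 mm over their backs; the gripper's body (76 mm by 85 mm) begins 54 mm behind the grasp point. The pads swing forward as they close: fully open they stand 13 mm farther back than shut.
Start: joints at [-1.39, 0.326, -0.193, 1.052, 0, 1.437], TCP at [170.306, -522.986, 231.281] pointing down, gripper open.
Joint ranges: [-2.65, 2.65], [-0.97, 1.79], [-1.3, 1.35], [-1.93, 2.1], [-1.47, 1.37], [-3.14, 3.14]. Speed limits (rad/s): [2.57, 2.57, 3.14, 3.14, 3.14, 3.14].

## Interface

Orientations are given as [roll, pitch, yaw] about the fixed x, y, z axes, in that order (R = Rz(yaw) Ry(pitch) Rx(roll)).
In Python, from bench import bot, solve_ik, imaging gives the robot as it stands. Calls block until the motion is done:
- bot.move_ptp(position, orientation): joint-space move of the TCP to a pose.
- bot.movel(position, rot=None, max_speed=150, threshold=None): straight line of the TCP; rot=None keeps the orientation; max_speed is the mean speed in mm/s. With threshold (N) it stops when the force on the tool has changed by that much, and returns True; else False.
- bot.move_j(angles): joint-space move.
- bot.grip(opening, effort=None): opening from 0.0 (shut) to 1.0 (fully open); effort is the grip in N (None keeps the last); returns when the fingers have stopped.
- bot.dwell(seconds).
- solve_ik(position, orientation): joint angles nearest the present ones, or None.
- bot.get_state(): the state.
- imaging.capture(name): name is "scene" or "side" or "wrist"; returns the picture (400x640x3 uint8, blue, green, red); there is no depth.
- imaging.camera_model(name): a dict with "K" (3x3 intrinsics, pixels), "position" and "rotation" of the camera in the world. Camera axes: x right, y up, looking along -z (the intrinsics and any distortion apply to the point x, -y, -z); pixel columns grow to the right and rows downward; lengths in mm; the calibration is good to about 2 mm. A picture is of the moment at which its call begins: read the wrist's pose just before it. camera_model takes no time and is no camera call; for the wrist camera it gives the pose at the moment of the call.
A pose or a line that the arm cannot do raises bot.IKError and nothing moves.
- bot.sign_off(): hands the job in, once; it reports no verdict.
The state is a dict: "t": time; "qpos": joint angles; "joint_velocities": joint speeds; "effort": joint torques, N m; "tcp_pos": TCP position; "orientation": TCP orientation; "contact_force": force on the tool from outside, world axes, zero at the start; "wrist_torque": the same for the moment, N m; "opening": opening from 0.0 (shut) to 1.0 (fully open).
Only numpy, scipy, OpenCV 4.12 (cv2) and the standard library are available. Lean on these libraries where they do the work, as an engineer would, in place of code of your own. Each camera call takes 0.05 s, during which the arm holds its last target.

## Task

The forked jig was hung on the wrong peg: take it off the thin peg and hang it by its eye on the thick peg. Then take the plain jig out of the slotted rest and hang it by its eye on the freed thin peg, since its small eye fits no other. Both must end up well onto their pegs, not on the very tip, hanging still; do not disturb the tray, the screwdriver or the jar.

Things in the scene. Friction and masses are not known exactly. Their poses are not given: they have to be found in the camera images.
- fork_jig: Loose aluminium plate with a wide eye and a two-pronged foot, 140 to 250 g, 8 mm thick, 70 mm wide, 160 mm high; starts on the thin peg, square to it. Origin: centre of the eye (36 mm hole); x = eye axis (thickness), y width, z up. Top edge 60 mm above the origin, prong ends 100 mm below. Pinch it across its thickness by the top edge from above; fingertips 20 mm or more above the eye's centre clear the peg.
- plain_jig: Loose aluminium plate with a small eye and a plain straight foot, 110 to 200 g, 8 mm thick, 50 mm wide, 160 mm high; starts upright, foot in the slot of the rest. Origin: centre of the eye (18 mm hole); x = eye axis (thickness), y width, z up. Top edge 60 mm above the origin, foot 100 mm below. Pinch it across its thickness by the top edge from above.
- stand_thick: Fixed grey stand, one thick round steel peg, 22 mm in diameter, 80 mm long. Origin on the bench under mid-peg; z up. The peg points to the stand's -x and rises 5 degrees: axis 140 mm high at x = 0, 144 mm at the free end, x = -50 mm. Post 30 x 30 mm, 155 mm high, at x = 33 to 63 mm; base 130 x 80 x 12 mm. Only the forked jig's eye goes over it.
- stand_thin: Fixed grey stand, one thin round steel peg, 8 mm in diameter, 80 mm long. Origin on the bench under mid-peg; z up. The peg points to the stand's -x and rises 5 degrees: axis 140 mm high at x = 0, 144 mm at the free end, x = -50 mm. Post 30 x 30 mm, 155 mm high, at x = 33 to 63 mm; base 130 x 80 x 12 mm. Both eyes go over it.
- stand_thick_tip (a point): Free end of the thick peg, on its axis.
- stand_thin_tip (a point): Free end of the thin peg, on its axis.
- rest: Fixed black block 70 (x) x 90 (y) x 38 mm high, with a slot in its top 11 mm wide (x), 56 mm long (y) and 30 mm deep that holds the plain jig upright. Origin on the bench under its centre.
- parts_tray: Bystander: open black plastic tray 110 x 110 x 35 mm. Origin at the centre of its underside.
- driver: Bystander: small screwdriver lying on the bench, 150 mm long along its x. Origin under it, at bench level.
- jar: Bystander: closed amber jar, 56 mm in diameter, 60 mm high. Origin at the centre of its underside.

How it is judged:
By the outcome, as a careful person would: the job done as asked, in the order asked, and still so for the second after the job is handed in, with the robot touching nothing.
It also fails if it takes over 72 s, if anything falls off the work surface, if the arm or the gripper's body presses on something with over 40 N, if the wrist force passes 120 N, or if a joint passes its speed limit or range.

## Working session

There is one attempt and no reset: what is moved stays moved. The work goes in short steps, each a Python script; the robot and the scene stay as the last script left them, time stands still between calls to the robot, and variables do not carry over. Pictures are saved under pics/ and viewed, and the job is handed in when it is done.

```bash
ls; mkdir -p pics; python3 - <<'E'
from bench import bot, solve_ik, imaging
import cv2
for n in ["scene","side","wrist"]:
    m=imaging.camera_model(n); print(n,m)
    cv2.imwrite(f"pics/{n}0.png",imaging.capture(n))
print(bot.get_state())
E
```

```text
pics
scene {'K': array([[471.24822271,   0.        , 315.10818751],
       [  0.        , 471.24822271, 205.64814391],
       [  0.        ,   0.        ,   1.        ]]), 'position': array([1063.08764239, -546.647139  ,  960.85942868]), 'rotation': array([0.74517149, 0.00497544, 0.62245436])}
side {'K': array([[387.2410657 ,   0.        , 319.74041799],
       [  0.        , 387.2410657 , 200.33065624],
       [  0.        ,   0.        ,   1.        ]]), 'position': array([472.44227586, 826.90719391, 753.67234858]), 'rotation': array([ 0.87084022, -0.00756902, -2.96139105])}
wrist {'K': array([[299.27689346,   0.        , 319.27990248],
       [  0.        , 299.27689346, 203.33157703],
       [  0.        ,   0.        ,   1.        ]]), 'position': array([ 244.89682716, -497.84420186,  373.9022005 ]), 'rotation': array([-3.16106335e-01,  8.00745274e-04, -1.25597503e+00])}
{'t': 0.15, 'qpos': array([-1.39018105e+00,  3.26810351e-01, -1.93339936e-01,  1.05198621e+00,
        4.18899311e-05,  1.43664642e+00]), 'joint_velocities': array([-0.00115699, -0.00087296,  0.00223324,  0.00191768,  0.00101636,
        0.00020618]), 'effort': array([ 1.95395784e-03, -4.43704569e+01,  2.62665099e+01,  1.04550971e-02,
       -1.05612048e-04,  9.18094486e-06]), 'tcp_pos': array([ 170.24773295, -522.5358058 ,  230.6671197 ]), 'orientation': array([-3.14027013e+00, -2.20758336e-04,  3.14765008e-01]), 'contact_force': array([ 0.33856337,  0.67711249, -0.05366406]), 'wrist_torque': array([0.0336671 , 0.01013947, 0.00785565]), 'opening': 0.9963596198366768}
```

View pics/scene0.png

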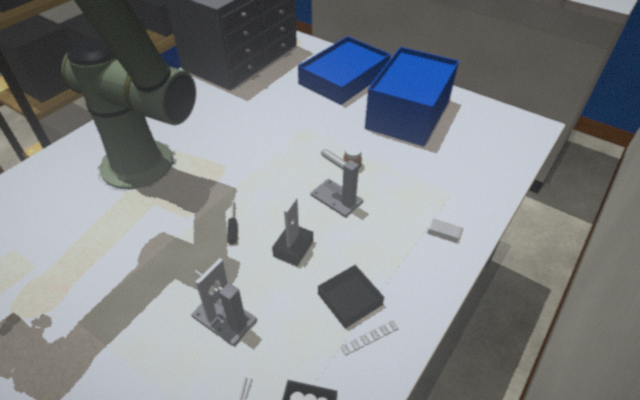

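View pics/side0.png

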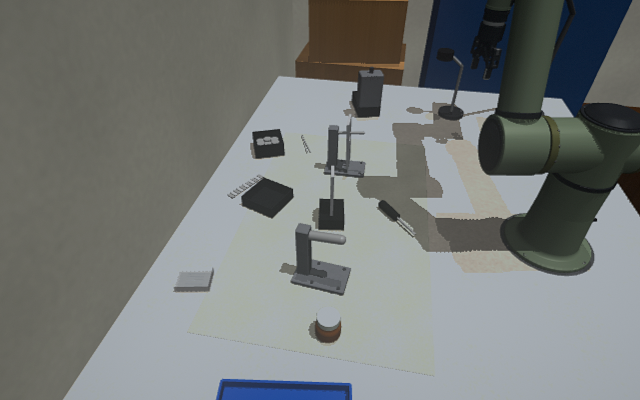

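View pics/wrist0.png

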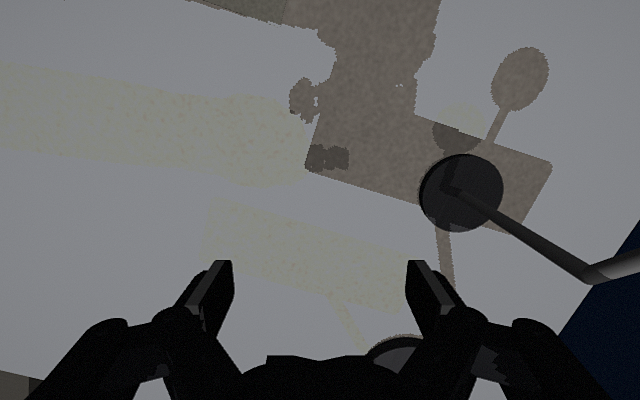

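```bash
cat > h.py <<'E'
import numpy as np, cv2
from scipy.spatial.transform import Rotation as Rn
def R(rpy): return Rn.from_euler('xyz',rpy).as_matrix()
def ray(m,uv):
    K=m['K']; d=np.array([(uv[0]-K[0,2])/K[0,0],-(uv[1]-K[1,2])/K[1,1],-1.0])
    return np.array(m['position']),R(m['rotation'])@d
def onz(m,uv,z):
    o,d=ray(m,uv); return o+d*(z-o[2])/d[2]
def tri(obs):
    A=np.zeros((3,3));b=np.zeros(3)
    for m,uv in obs:
        o,d=ray(m,uv); d=d/np.linalg.norm(d); P=np.eye(3)-np.outer(d,d); A+=P; b+=P@o
    p=np.linalg.solve(A,b); res=[]
    for m,uv in obs:
        o,d=ray(m,uv); d=d/np.linalg.norm(d); res.append(np.linalg.norm((np.eye(3)-np.outer(d,d))@(p-o)))
    return p,np.round(res,1)
def proj(m,p):
    c=R(m['rotation']).T@(np.array(p,float)-m['position']); K=m['K']
    return np.array([K[0,2]+K[0,0]*c[0]/-c[2],K[1,2]-K[1,1]*c[1]/-c[2]])
def crop(img,x0,y0,x1,y1,s,name):
    cv2.imwrite(name,cv2.resize(img[y0:y1,x0:x1],None,fx=s,fy=s,interpolation=cv2.INTER_CUBIC))
E
python3 - <<'E'
from h import *
a=cv2.imread('pics/scene0.png'); b=cv2.imread('pics/side0.png')
crop(a,180,130,400,350,2.7,'pics/sc.png')
crop(b,230,100,430,360,2.3,'pics/sd.png')
E
```

```text
(no output)
```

View pics/sc.png

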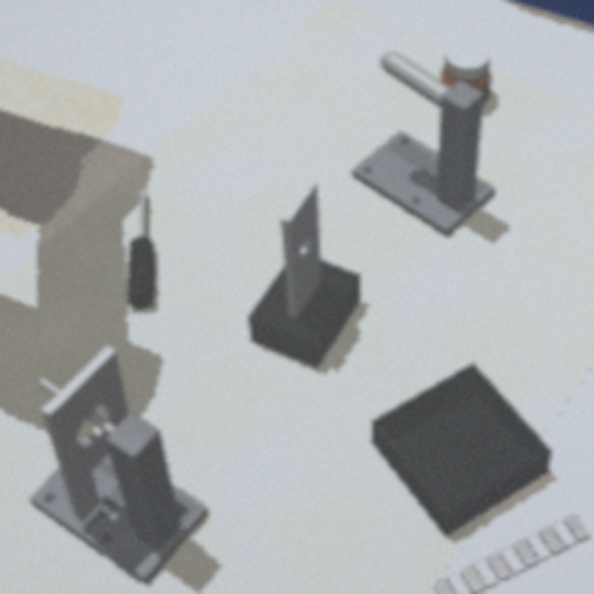

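View pics/sd.png

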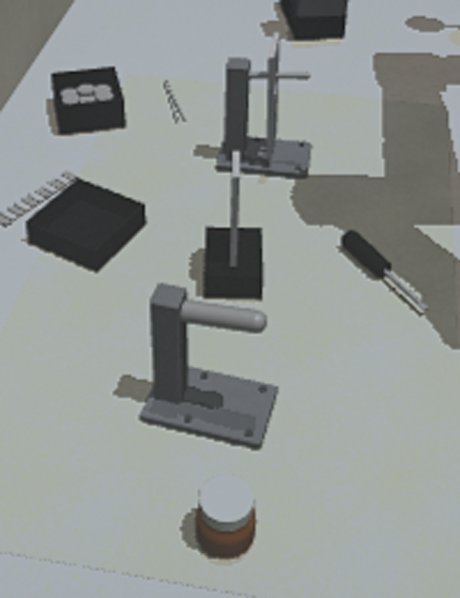

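```bash
python3 - <<'E'
from h import *
from bench import imaging
S=imaging.camera_model('scene');D=imaging.camera_model('side')
s=lambda x,y:(S,(180+x/2.7,130+y/2.7)); d=lambda x,y:(D,(230+x/2.3,100+y/2.3))
for n,a,b in [('thick post',(460,97),(170,291)),('thin post',(135,434),(237,64)),('thick tip',(388,60),(260,321)),('thin tip',(43,381),(309,76)),
 ('fork top',(79,380),(277,42)),('plain top',(300,205),(236,155)),('plain eye',(304,250),(0,0))]:
    print(n,*[np.round(x,1) for x in tri([s(*a),d(*b)])])
for n,p,z in [('fork c1',(110,350),195),('fork c2',(48,410),195),('plain c1',(316,187),168),('plain c2',(284,222),168),('rest a',(250,318),38),('rest b',(320,347),38),('rest c',(359,277),38),
  ('tk base a',(355,172),12),('tk base b',(450,231),12),('tk base c',(493,192),12),('tn base a',(33,498),12),('tn base b',(148,578),12),('tn base c',(207,513),12)]:
    print(n,np.round(onz(*s(*p),z),1))
for n,p,z in [('tray1',(27,228),35),('tray2',(98,265),35),('tray3',(145,212),35),('jar top',(226,497),60),('drv1',(350,238),8),('drv2',(424,310),5)]:
    print(n,np.round(onz(*d(*p),z),1))
E
```

```text
thick post [616.  219.9 151.9] [1.7 1.7]
thin post [ 619.2 -229.6  150.6] [1. 1.]
thick tip [524.9 233.8 142. ] [1. 1.]
thin tip [ 521.9 -231.9  141.2] [1.8 1.8]
fork top [ 569.8 -233.2  185.5] [3.7 3.7]
plain top [586.4  10.6 170.5] [3.9 3.9]
plain eye [790.1 -93.  319.2] [87.1 87.1]
fork c1 [ 579.7 -203.7  195. ]
fork c2 [ 580.2 -268.1  195. ]
plain c1 [587.5  37.5 168. ]
plain c2 [590.  -10.3 168. ]
rest a [559.9 -32.9  38. ]
rest b [631.6 -21.9  38. ]
rest c [612.6  63.9  38. ]
tk base a [514. 193.  12.]
tk base b [639.1 181.5  12. ]
tk base c [645.8 251.7  12. ]
tn base a [ 517.5 -271.2   12. ]
tn base b [ 644.5 -268.6   12. ]
tn base c [ 645.3 -197.1   12. ]
tray1 [842.   23.4  35. ]
tray2 [736.   73.4  35. ]
tray3 [704.2 -35.5  35. ]
jar top [531.6 375.3  60. ]
drv1 [441.1 -65.7   8. ]
drv2 [347.2  46.1   5. ]
```

```bash
cat >> h.py <<'E'
from bench import bot, solve_ik, imaging
def st(): 
    s=bot.get_state(); return s
def report(tag=''):
    s=bot.get_state(); print(tag,'t',round(s['t'],2),'tcp',np.round(s['tcp_pos'],1),'rpy',np.round(s['orientation'],3),'F',np.round(s['contact_force'],1),'op',round(s['opening'],3)); return s
E
python3 - <<'E'
from h import *
s=bot.get_state(); m=imaging.camera_model('wrist')
Rt=R(s['orientation']); p=Rt.T@(m['position']-s['tcp_pos']); Rc=Rt.T@R(m['rotation'])
print(p,'look in tool',-Rc[:,2])
yaw=np.pi/2; Rw=R([np.pi,0,yaw])
for tz in (250,280):
    tcp=np.array([560,-320,tz]); c=tcp+Rw@p; mm=dict(K=m['K'],position=c,rotation=Rn.from_matrix(Rw@Rc).as_euler('xyz'))
    print(tz,c,[np.round(proj(mm,q)) for q in [(522,-232,144),(618,-230,155),(570,-200,186),(570,-268,186)]], solve_ik(tcp,[np.pi,0,yaw]))
E
```

```text
[  78.65056863   -0.50598547 -143.31460512] look in tool [-3.11107008e-01  7.26581176e-04  9.50374611e-01]
250 [ 559.49401453 -241.34943137  393.31460512] [array([271.,  93.]), array([398.,  89.]), array([336.,  35.]), array([334., 146.])] [-0.63350718  0.49715808  0.11689691  1.19053516  0.          0.93728914]
280 [ 559.49401453 -241.34943137  423.31460512] [array([276.,  94.]), array([389.,  91.]), array([334.,  44.]), array([332., 141.])] [-0.63350718  0.48660482  0.17525364  1.25944514  0.          0.93728914]
```

```bash
python3 - <<'E'
from h import *
import json
bot.move_ptp([560,-295,275],[np.pi,0,np.pi/2]); report()
bot.dwell(0.2)
m=imaging.camera_model('wrist'); im=imaging.capture('wrist'); report()
cv2.imwrite('pics/w1.png',im); np.save('m1.npy',m,allow_pickle=True)
E
```

```text
t 1.81 tcp [ 559.3 -296.   274.9] rpy [-3.141  0.     1.569] F [-0.3 -1.  -0.8] op 1.0
 t 2.06 tcp [ 559.5 -295.8  275. ] rpy [-3.141 -0.     1.569] F [ 0.1  0.4 -0.1] op 0.999
```

View pics/w1.png

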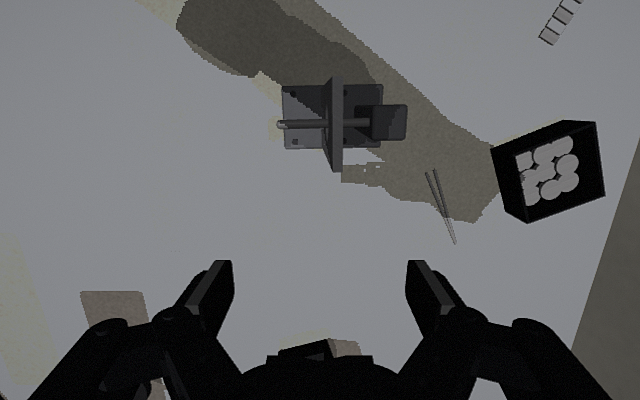

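```bash
python3 - <<'E'
from h import *
for n,p in [('w2',[570,-60,275]),('w3',[555,150,275])]:
    bot.move_ptp(p,[np.pi,0,np.pi/2]); bot.dwell(0.2)
    m=imaging.camera_model('wrist'); im=imaging.capture('wrist'); report()
    cv2.imwrite(f'pics/{n}.png',im); np.save(f'm{n[1]}.npy',m,allow_pickle=True)
crop(cv2.imread('pics/w1.png'),260,60,430,190,4.6,'pics/w1c.png')
crop(cv2.imread('pics/w2.png'),240,20,430,170,4.2,'pics/w2c.png')
crop(cv2.imread('pics/w3.png'),250,50,440,190,4.2,'pics/w3c.png')
E
```

```text
t 3.24 tcp [570.1 -61.4 274.8] rpy [-3.141  0.     1.569] F [ 0.5 -0.3  0.5] op 0.997
 t 4.34 tcp [555.4 148.6 275. ] rpy [3.142 0.    1.568] F [-0.2 -0.6  0.2] op 1.001
```

View pics/w1c.png

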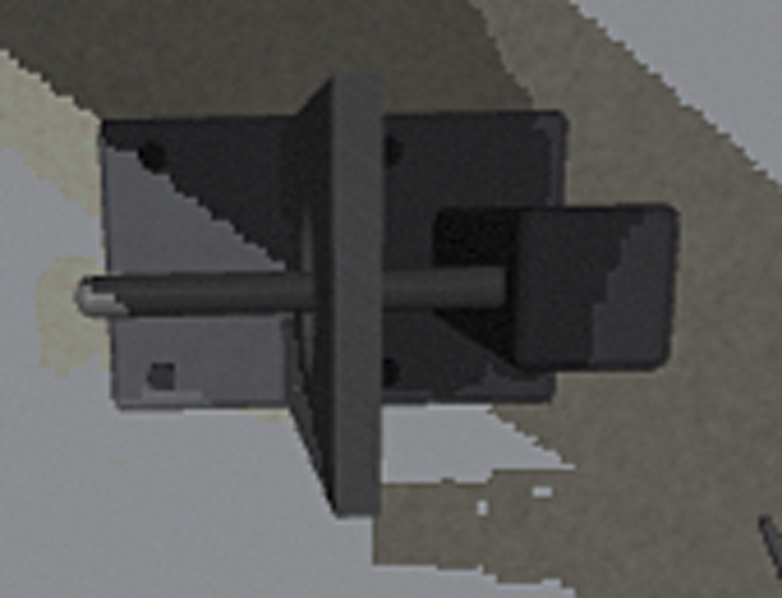

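View pics/w2c.png

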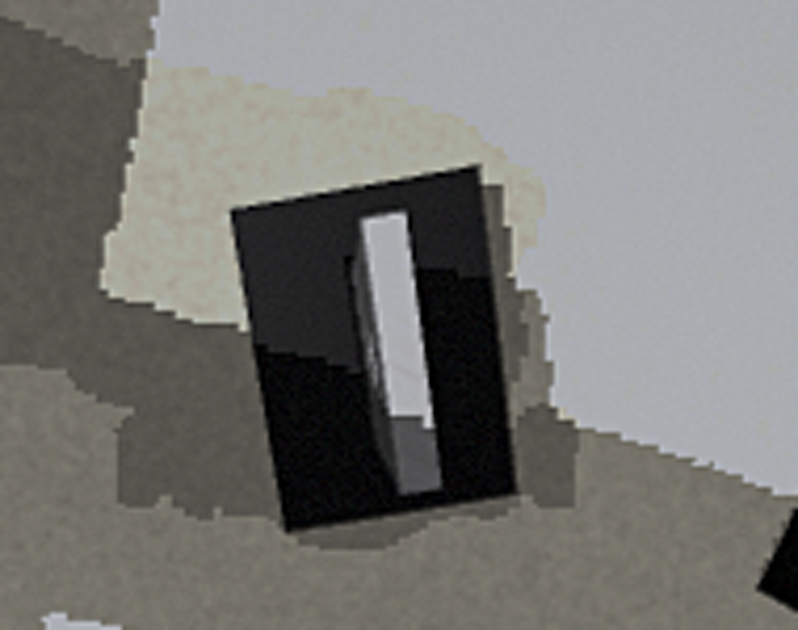

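View pics/w3c.png

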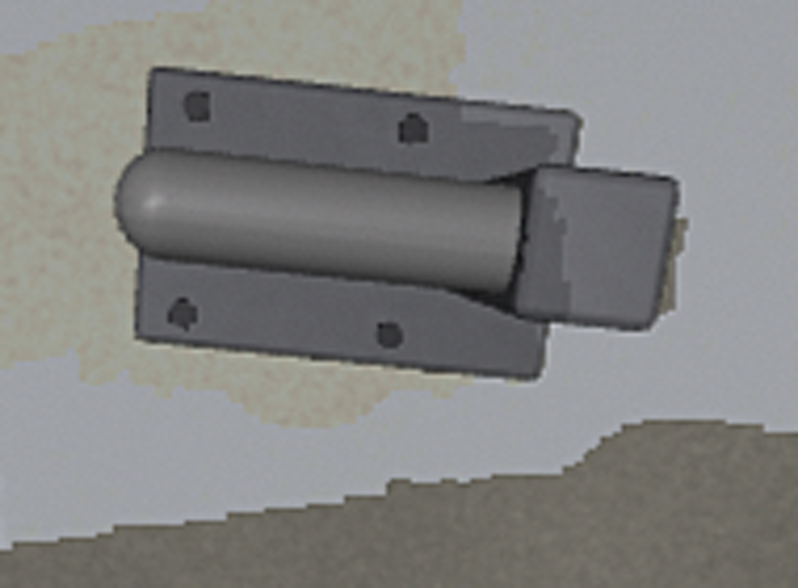

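```bash
python3 - <<'E'
from h import *
M={i:np.load(f'm{i}.npy',allow_pickle=True).item() for i in (1,2,3)}
c={1:(260,60,4.6),2:(240,20,4.2),3:(250,50,4.2)}
def P(i,x,y,z):
    a,b,s=c[i]; return onz(M[i],(a+x/s-0.5+.5/s,b+y/s-0.5+.5/s),z)
def line(n,p,q):
    d=q-p; print(n,np.round(p,1),np.round(q,1),'len',round(np.linalg.norm(d[:2]),1),'yaw',round(np.arctan2(d[1],d[0]),3))
line('thin peg',P(1,78,296,144),P(1,505,288,137.2))
line('thick peg',P(3,116,203,144),P(3,517,237,137.2))
f=[P(1,x,y,186) for x,y in [(335,75),(382,75),(380,516),(337,516)]]
print('fork c',np.mean(f,0).round(1)); line('fork dir',(f[2]+f[3])/2,(f[0]+f[1])/2); line('fork thick',f[0],f[1])
f=[P(2,x,y,168) for x,y in [(361,217),(408,211),(441,488),(400,494)]]
print('plain c',np.mean(f,0).round(1)); line('plain dir',(f[2]+f[3])/2,(f[0]+f[1])/2); line('plain thick',f[0],f[1])
f=[P(2,x,y,38) for x,y in [(232,210),(480,166),(516,493),(287,530)]]
print('rest c',np.mean(f,0).round(1)); line('rest dir',(f[2]+f[3])/2,(f[0]+f[1])/2); line('rest w',f[0],f[1])
for i,n,q in [(1,'thin',[(520,205),(677,205),(668,370),(520,370)]),(3,'thick',[(543,168),(678,180),(652,328),(517,311)])]:
    f=[P(i,x,y,155) for x,y in q]; print('post',n,np.mean(f,0).round(1)); line('w',f[0],f[1]); line('h',f[2],f[1])
for i,n,q in [(1,'thin',[(103,118),(565,112),(553,402),(118,407)]),(3,'thick',[(152,69),(580,115),(540,378),(137,338)])]:
    f=[P(i,x,y,12) for x,y in q]; print('base',n,np.mean(f,0).round(1)); line('w',f[0],f[1]); line('h',f[2],f[1]);line('w2',f[3],f[2])
E
```

```text
thin peg [ 520.4 -231.8  144. ] [ 603.8 -230.8  137.2] len 83.4 yaw 0.012
thick peg [518.1 234.3 144. ] [602.2 227.4 137.2] len 84.3 yaw -0.082
fork c [ 572.  -231.1  186. ]
fork dir [ 572.6 -266.   186. ] [ 571.4 -196.1  186. ] len 69.9 yaw 1.588
fork thick [ 567.7 -196.1  186. ] [ 575.  -196.1  186. ] len 7.3 yaw -0.002
plain c [582.1  18.7 168. ]
plain dir [585.8  -6.1 168. ] [578.3  43.6 168. ] len 50.2 yaw 1.721
plain thick [574.   43.1 168. ] [582.6  44.1 168. ] len 8.6 yaw 0.115
rest c [582.   19.1  38. ]
rest dir [588.9 -24.9  38. ] [575.   63.2  38. ] len 89.2 yaw 1.727
rest w [540.8  57.7  38. ] [609.3  68.7  38. ] len 69.3 yaw 0.159
post thin [ 617.7 -230.1  155. ]
w [ 602.9 -215.3  155. ] [ 631.4 -215.4  155. ] len 28.5 yaw -0.002
h [ 632.3 -244.9  155. ] [ 631.4 -215.4  155. ] len 29.5 yaw 1.603
post thick [615.3 225.3 155. ]
w [603.6 240.3 155. ] [630.3 238.  155. ] len 26.8 yaw -0.085
h [627.6 209.8 155. ] [630.3 238.  155. ] len 28.4 yaw 1.477
base thin [ 575.4 -230.9   12. ]
w [ 511.2 -192.1   12. ] [ 638.2 -190.8   12. ] len 127.0 yaw 0.01
h [ 639.7 -269.7   12. ] [ 638.2 -190.8   12. ] len 79.0 yaw 1.59
w2 [ 512.4 -271.    12. ] [ 639.7 -269.7   12. ] len 127.3 yaw 0.01
base thick [573.1 229.3  12. ]
w [513.1 274.4  12. ] [640.5 261.6  12. ] len 128.1 yaw -0.101
h [633.1 184.3  12. ] [640.5 261.6  12. ] len 77.6 yaw 1.475
w2 [505.5 197.   12. ] [633.1 184.3  12. ] len 128.3 yaw -0.099
```

```bash
python3 - <<'E'
from h import *
y=np.pi/2+0.013
bot.move_ptp([572,-231.1,240],[np.pi,0,y]); bot.grip(0.27); report('above')
r=bot.movel([572,-231.1,157],max_speed=100,threshold=8); s=report(f'down {r}')
if not r:
    bot.grip(0.0,effort=60); report('gripped'); 
    cv2.imwrite('pics/s1.png',imaging.capture('side')); m=imaging.camera_model('wrist');cv2.imwrite('pics/w4.png',imaging.capture('wrist'))
crop(cv2.imread('pics/s1.png'),260,60,430,190,4.6,'pics/s1c.png')
E
```

```text
above t 6.38 tcp [ 572.  -231.1  240. ] rpy [-3.142 -0.     1.584] F [ 0.5  0.1 -0.3] op 0.269
down False t 7.37 tcp [ 572.5 -231.4  157.7] rpy [3.141e+00 1.000e-03 1.584e+00] F [-0.2 -0.5 -0.1] op 0.27
gripped t 7.64 tcp [ 572.4 -231.4  157.9] rpy [3.140e+00 1.000e-03 1.584e+00] F [-1.3 -0.2  3.5] op 0.082
```

View pics/s1c.png

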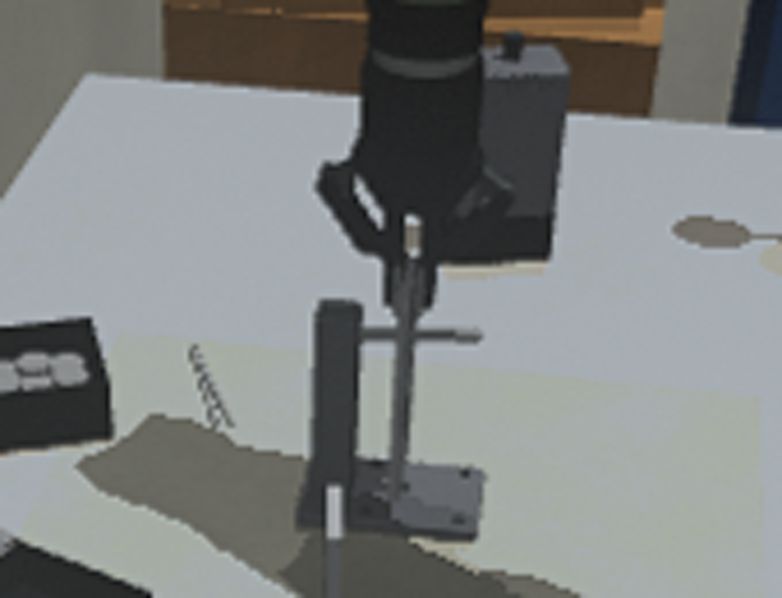

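View pics/w4.png

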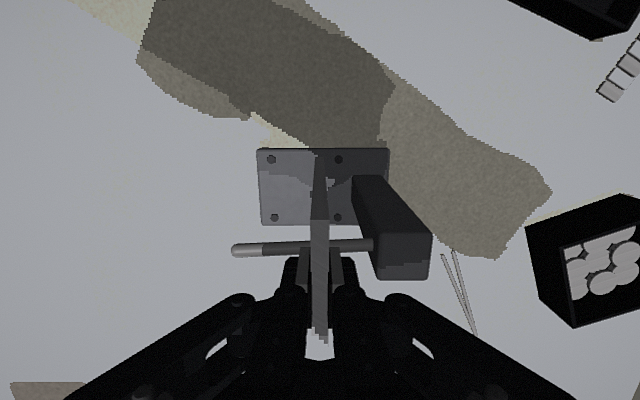

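```bash
python3 - <<'E'
from h import *
u=np.array([np.cos(.011),np.sin(.011),0])
p=np.array([572,-231.1,157])
bot.movel(p+[0,0,13],max_speed=60); report('lift')
q=p+[0,0,13]-45*u+[0,0,3.5]; r=bot.movel(q,max_speed=100,threshold=10); report(f'out {r}')
if not r:
  q=p+[0,0,13]-90*u+[0,0,7]; r=bot.movel(q,max_speed=100,threshold=10); report(f'out2 {r}')
for n in ('scene','side','wrist'): cv2.imwrite(f'pics/{n}2.png',imaging.capture(n))
crop(cv2.imread('pics/side2.png'),260,60,430,190,4.6,'pics/s2c.png')
E
```

```text
lift t 8.11 tcp [ 572.2 -231.1  170.2] rpy [3.141 0.    1.584] F [-0.5 -0.1 -2.5] op 0.082
out False t 8.71 tcp [ 527.4 -231.8  173.6] rpy [3.141 0.    1.584] F [-0.1 -0.5 -1.4] op 0.08
out2 False t 9.31 tcp [ 482.7 -232.4  177.2] rpy [3.14  0.    1.584] F [ 1.  -0.2 -1.9] op 0.08
```

View pics/s2c.png

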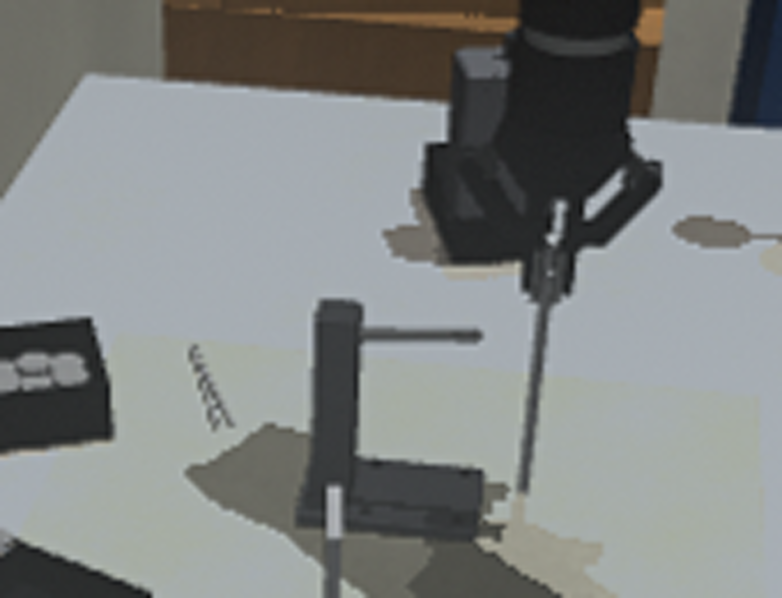

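View pics/scene2.png

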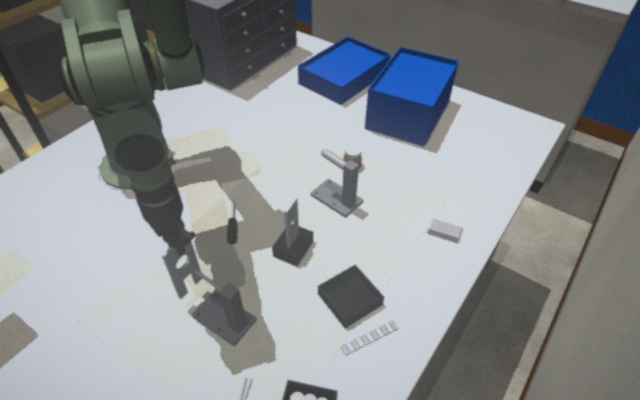

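```bash
python3 - <<'E'
from h import *
D=imaging.camera_model('side');S=imaging.camera_model('scene')
cr=lambda uv:np.round(((uv-[260,60])+.5)*4.6,0)
for z in (205,177,145,45): print(z,[cr(proj(D,(482.7,-232.4+dy,z))) for dy in(35,-35)])
crop(cv2.imread('pics/scene2.png'),140,210,240,310,6,'pics/sc2c.png')
crop(cv2.imread('pics/wrist2.png'),200,120,440,300,3.3,'pics/w5c.png')
for p in [(0,0,60),(0,35,60),(0,-35,60),(0,0,0),(0,0,-100)]:
    q=np.array([482.7,-232.4,145.3])+p; print(p,(proj(S,q)-[140,210]+.5)*6,(proj(imaging.camera_model('wrist'),q)-[200,120]+.5)*3.3)
E
```

```text
205 [array([545., 285.]), array([552., 234.])]
177 [array([540., 324.]), array([547., 272.])]
145 [array([535., 367.]), array([542., 314.])]
45 [array([521., 492.]), array([528., 437.])]
(0, 0, 60) [214.61993468 203.81269198] [404.48136401 573.2193581 ]
(0, 35, 60) [290.08159281 138.74477006] [409.0581821  333.35319163]
(0, -35, 60) [136.07350523 271.54050323] [400.59324572 776.99150067]
(0, 0, 0) [252.34852007 308.5247088 ] [401.35198168 388.13715054]
(0, 0, -100) [308.36079264 463.98131994] [398.90531789 243.43321648]
```

View pics/sc2c.png

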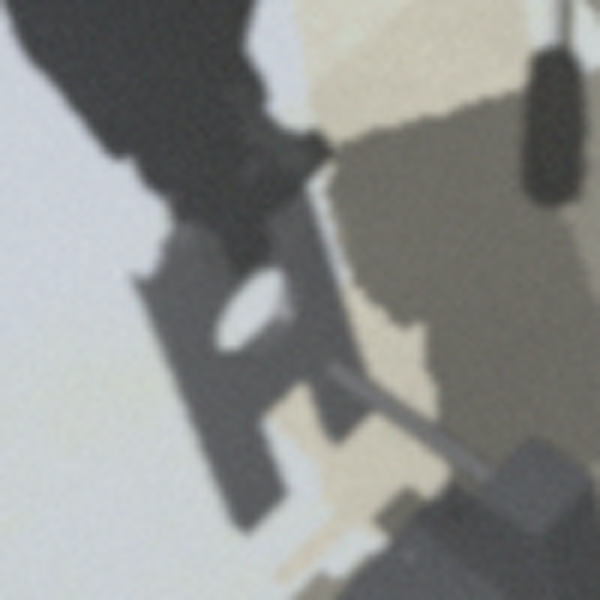

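View pics/w5c.png

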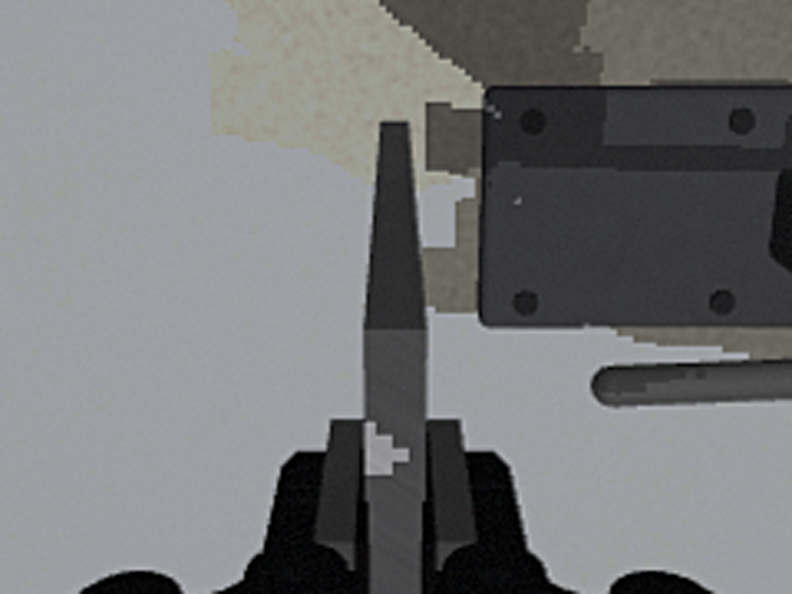

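```bash
python3 - <<'E'
from h import *
a=-0.093; O=np.array([568.3,229.8,0]); u=np.array([np.cos(a),np.sin(a),0]); rot=[np.pi,0,np.pi/2+a]; h=32
def T(x,dz=0): return O+u*x+[0,0,140-np.tan(np.radians(5))*x+h+dz]
p=bot.get_state()['tcp_pos']
bot.movel([470,-232,232],max_speed=150)
bot.movel([470,238,232],rot=rot,max_speed=250); report('across')
bot.movel(T(-90),max_speed=120); bot.dwell(.1); report('entry')
m=imaging.camera_model('wrist'); cv2.imwrite('pics/w6.png',imaging.capture('wrist')); cv2.imwrite('pics/side3.png',imaging.capture('side')); cv2.imwrite('pics/scene3.png',imaging.capture('scene'))
S=imaging.camera_model('scene')
crop(cv2.imread('pics/scene3.png'),270,110,390,210,6,'pics/sc3c.png')
crop(cv2.imread('pics/w6.png'),200,120,440,300,3.3,'pics/w6c.png')
crop(cv2.imread('pics/side3.png'),280,180,420,300,5,'pics/s3c.png')
E
```

```text
across t 12.02 tcp [470.  237.2 232. ] rpy [-3.141  0.     1.477] F [ 0.1 -0.4 -2.8] op 0.08
entry t 12.71 tcp [479.3 238.3 180.9] rpy [ 3.140e+00 -1.000e-03  1.478e+00] F [ 0.5  0.3 -2.5] op 0.084
```

View pics/sc3c.png

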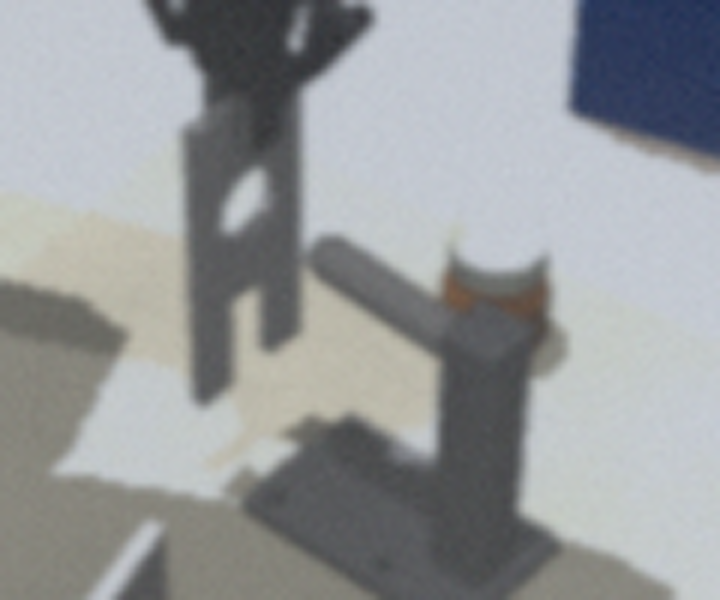

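View pics/w6c.png

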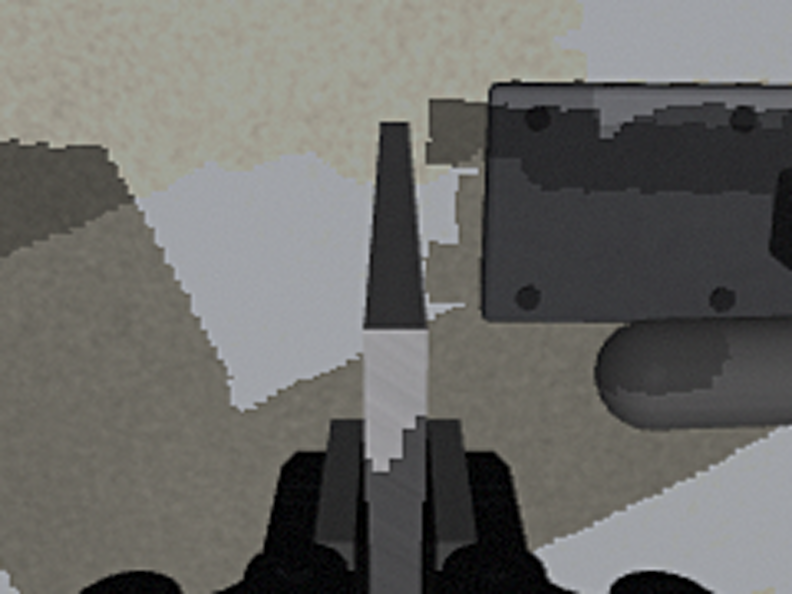

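View pics/s3c.png

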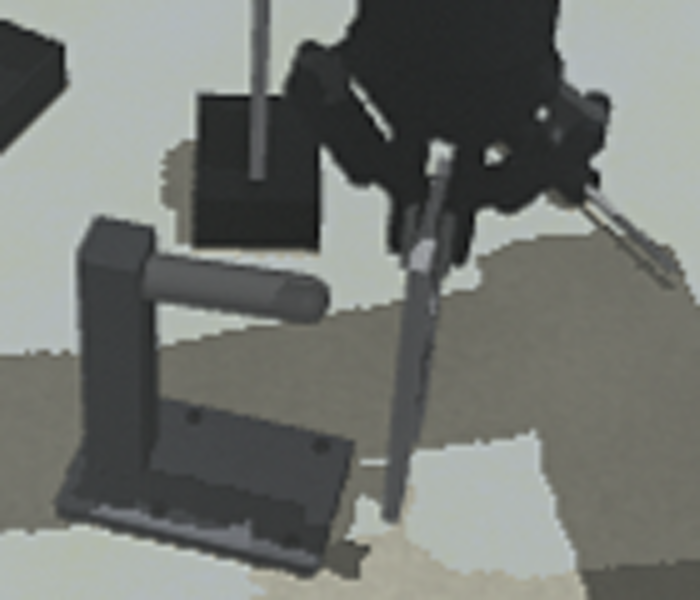

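```bash
python3 - <<'E'
from h import *
a=-0.093; O=np.array([568.3,229.8,0]); u=np.array([np.cos(a),np.sin(a),0])
W=imaging.camera_model('wrist');S=imaging.camera_model('scene');D=imaging.camera_model('side')
w=lambda x,y:(W,(200+x/3.3-.5,120+y/3.3-.5)); s=lambda x,y:(S,(270+x/6-.5,110+y/6-.5)); d=lambda x,y:(D,(280+x/5-.5,180+y/5-.5))
tip=O-50*u+[0,0,144.4]
print('tip nominal',tip.round(1),'wrist@144',onz(*w(597,374),144).round(1))
print(tri([w(597,374),s(316,247),d(328,299)]))
print(tri([s(316,247),d(328,299)]))
e=O-90*u+[0,0,180.9-32]
print('eye nominal',e,'pred scene',(proj(S,e)-[270,110]+.5)*6,'seen 245,200')
print('tip pred scene',(proj(S,tip)-[270,110]+.5)*6,'side',(proj(D,tip)-[280,180]+.5)*5,'seen 316,247 / 328,299')
E
```

```text
tip nominal [518.5 234.4 144.4] wrist@144 [517.8 235.2 144. ]
(array([519.17009675, 234.70269319, 143.9373539 ]), array([1.3, 1. , 1. ]))
(array([520.00322467, 234.25153979, 144.4306689 ]), array([0.6, 0.6]))
eye nominal [478.68892456 238.15793986 148.9       ] pred scene [244.05794827 199.03743919] seen 245,200
tip pred scene [312.29408176 245.07949529] side [330.09451743 300.22002704] seen 316,247 / 328,299
```

```bash
python3 - <<'E'
from h import *
a=-0.093; O=np.array([568.3,229.8,0]); u=np.array([np.cos(a),np.sin(a),0]); h=31.3
def T(x,dz=0): return O+u*x+[0,0,140-np.tan(np.radians(5))*x+h+dz]
r=bot.movel(T(-45),max_speed=80,threshold=10); report(f'in1 {r}')
if not r:
    r=bot.movel(T(4),max_speed=80,threshold=10); report(f'in2 {r}')
    if not r:
        r=bot.movel(T(4,-10),max_speed=25,threshold=4); report(f'low {r}')
cv2.imwrite('pics/side4.png',imaging.capture('side')); cv2.imwrite('pics/scene4.png',imaging.capture('scene'))
crop(cv2.imread('pics/scene4.png'),270,110,390,210,6,'pics/sc4c.png')
crop(cv2.imread('pics/side4.png'),280,180,420,300,5,'pics/s4c.png')
E
```

```text
in1 False t 13.57 tcp [523.1 233.9 174.9] rpy [-3.141  0.     1.478] F [-1.4  0.3 -2.8] op 0.083
in2 False t 14.34 tcp [571.8 229.4 170.8] rpy [-3.141  0.     1.478] F [-0.  -0.1 -2. ] op 0.082
low True t 14.68 tcp [572.2 229.6 164.8] rpy [ 3.141 -0.     1.478] F [-0.  -0.2  3.4] op 0.081
```

View pics/sc4c.png

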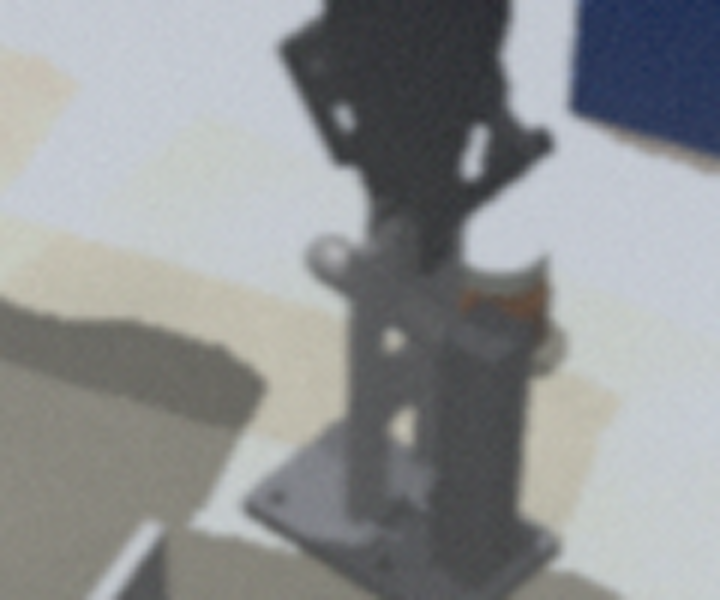

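View pics/s4c.png

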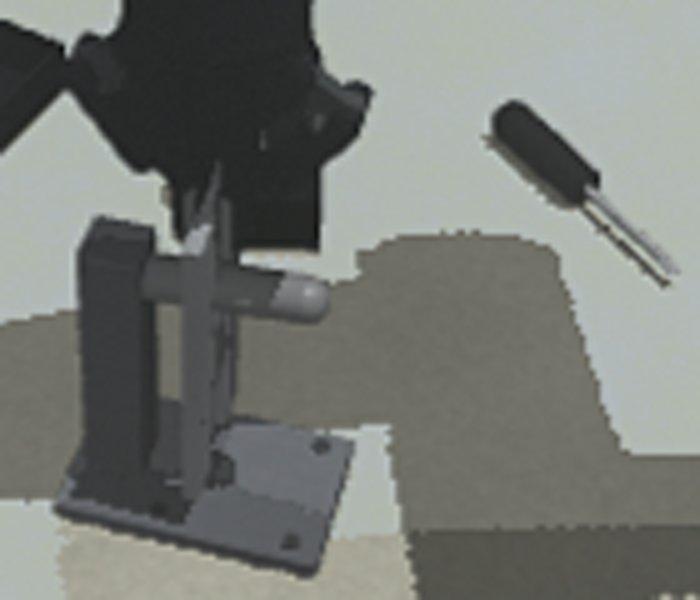

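```bash
python3 - <<'E'
from h import *
p=bot.get_state()['tcp_pos']
bot.grip(0.27); bot.dwell(0.2); report('open')
bot.movel([p[0],p[1],245],max_speed=120,threshold=8); report('up')
a=0.153
bot.move_ptp([582.1,18.8,215],[np.pi,0,np.pi/2+a]); report('above plain')
cv2.imwrite('pics/side5.png',imaging.capture('side')); cv2.imwrite('pics/scene5.png',imaging.capture('scene'))
crop(cv2.imread('pics/scene5.png'),270,110,390,210,6,'pics/sc5c.png')
crop(cv2.imread('pics/side5.png'),270,120,420,300,3.3,'pics/s5c.png')
cv2.imwrite('pics/w7.png',imaging.capture('wrist'))
E
```

```text
open t 15.28 tcp [571.4 229.2 163.3] rpy [-3.139e+00  1.000e-03  1.478e+00] F [0.  0.  0.3] op 0.27
up t 16.1 tcp [571.8 229.5 244.2] rpy [-3.139e+00  1.000e-03  1.478e+00] F [ 0.7  0.5 -0.1] op 0.27
above plain t 16.96 tcp [582.   19.4 214.7] rpy [-3.141e+00 -1.000e-03  1.724e+00] F [ 0.9 -0.3 -0.1] op 0.271
```

View pics/sc5c.png

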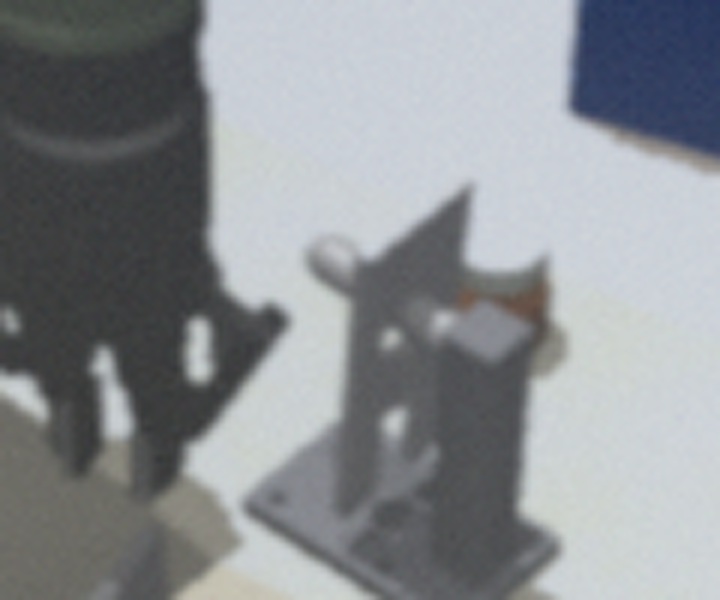

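View pics/s5c.png

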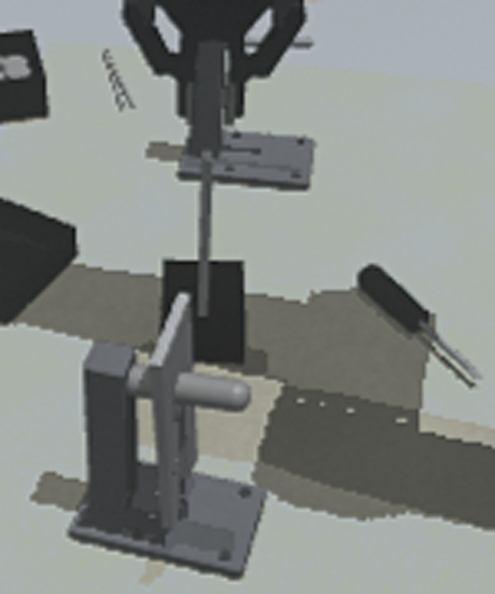

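View pics/w7.png

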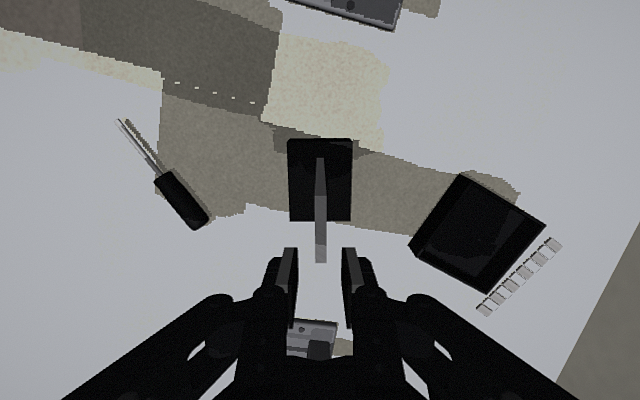

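```bash
python3 - <<'E'
from h import *
p=[582.1,18.8]
r=bot.movel(p+[138],max_speed=100,threshold=8); report(f'down {r}')
if not r:
    bot.grip(0.0,effort=60); s=report('gripped')
    bot.movel(p+[180],max_speed=60,threshold=12); report('up')
    bot.movel(p+[200],max_speed=60,threshold=12); bot.dwell(.1); report('up')
m=imaging.camera_model('wrist')
for n in ('scene','side','wrist'): cv2.imwrite(f'pics/{n}8.png',imaging.capture(n))
crop(cv2.imread('pics/scene8.png'),240,150,360,270,5,'pics/sc8c.png')
crop(cv2.imread('pics/side8.png'),260,110,410,260,4,'pics/s8c.png')
E
```

```text
down False t 18.02 tcp [582.6  18.8 138.6] rpy [3.141 0.    1.724] F [ 0.2  0.2 -0.1] op 0.271
gripped t 18.3 tcp [582.9  18.7 139. ] rpy [3.14  0.    1.724] F [ 1.  -0.1  3.2] op 0.086
up t 19.15 tcp [581.8  18.8 179.7] rpy [-3.141 -0.     1.724] F [-0.6  0.2 -0.8] op 0.084
up t 19.73 tcp [581.9  18.8 199.8] rpy [-3.141 -0.     1.724] F [-0.3 -0.3 -2.1] op 0.086
```

View pics/sc8c.png

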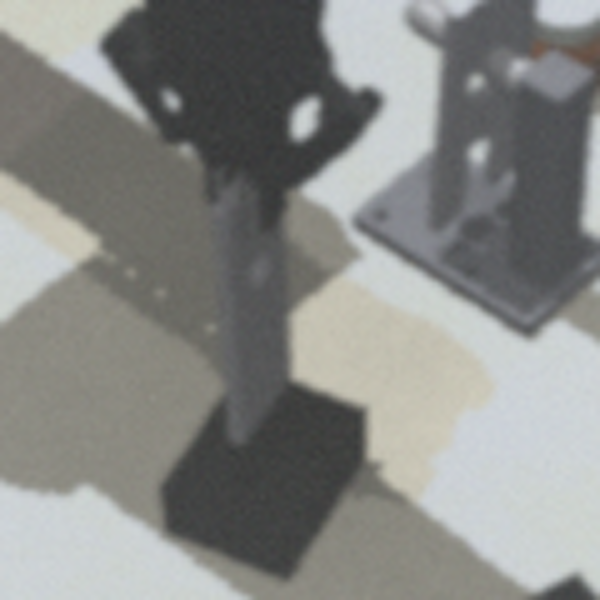

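View pics/s8c.png

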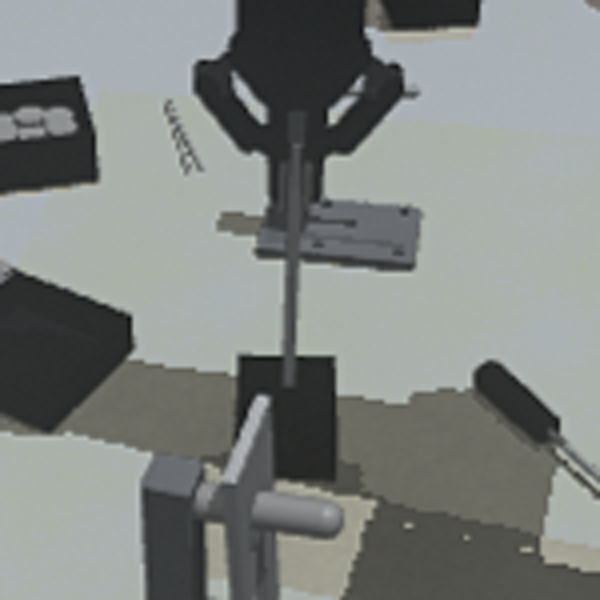

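View pics/wrist8.png

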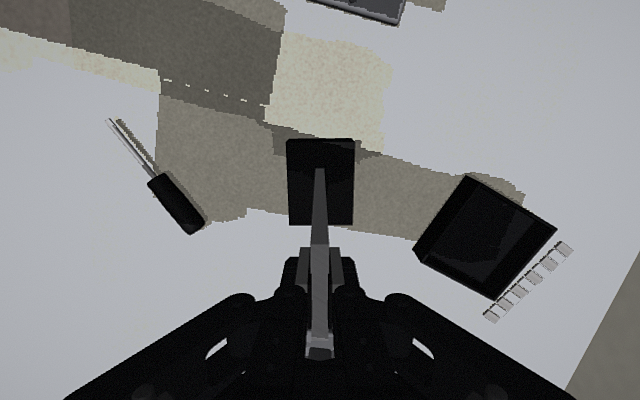

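```bash
python3 - <<'E'
from h import *
a=0.011; O=np.array([570.5,-231.1,0]); u=np.array([np.cos(a),np.sin(a),0]); rot=[np.pi,0,np.pi/2+a]; h=30.8
def T(x,dz=0): return O+u*x+[0,0,140-np.tan(np.radians(5))*x+h+dz]
bot.movel([582,18.8,232],max_speed=120)
bot.movel([475,-232,232],rot=rot,max_speed=220); report('across')
bot.movel(T(-80),max_speed=120); bot.dwell(.15); s=report('entry')
W=imaging.camera_model('wrist')
for n in ('scene','side','wrist'): cv2.imwrite(f'pics/{n}9.png',imaging.capture(n))
S=imaging.camera_model('scene');D=imaging.camera_model('side')
crop(cv2.imread('pics/scene9.png'),140,210,260,310,6,'pics/sc9c.png')
crop(cv2.imread('pics/wrist9.png'),200,120,440,300,3.3,'pics/w9c.png')
crop(cv2.imread('pics/side9.png'),300,80,420,200,5,'pics/s9c.png')
e=s['tcp_pos']-[0,0,h]; tip=O-50*u+[0,0,144.4]
for n,q in [('eye',e),('foot',e-[0,0,100]),('tip',tip)]: print(n,q.round(1),'sc',(proj(S,q)-[140,210]+.5)*6,'w',(proj(W,q)-[200,120]+.5)*3.3,'sd',(proj(D,q)-[300,80]+.5)*5)
E
```

```text
across t 21.69 tcp [ 475.2 -231.2  231.9] rpy [-3.142e+00 -1.000e-03  1.583e+00] F [-0.6 -0.2 -1.2] op 0.082
entry t 22.46 tcp [ 491.  -232.3  178.8] rpy [3.140e+00 1.000e-03 1.582e+00] F [ 0.2 -0.2 -0.4] op 0.082
eye [ 491.  -232.3  148. ] sc [267.4461796  314.90237022] w [401.76590322 389.29794898] sd [372.74036367 263.95447616]
foot [ 491.  -232.3   48. ] sc [322.69719617 470.68335971] w [398.90282972 243.48290604] sd [357.63478546 399.41958458]
tip [ 520.5 -231.6  144.4] sc [330.08194068 359.68704247] w [551.89482814 379.96153694] sd [324.270118   264.93862295]
```

View pics/sc9c.png

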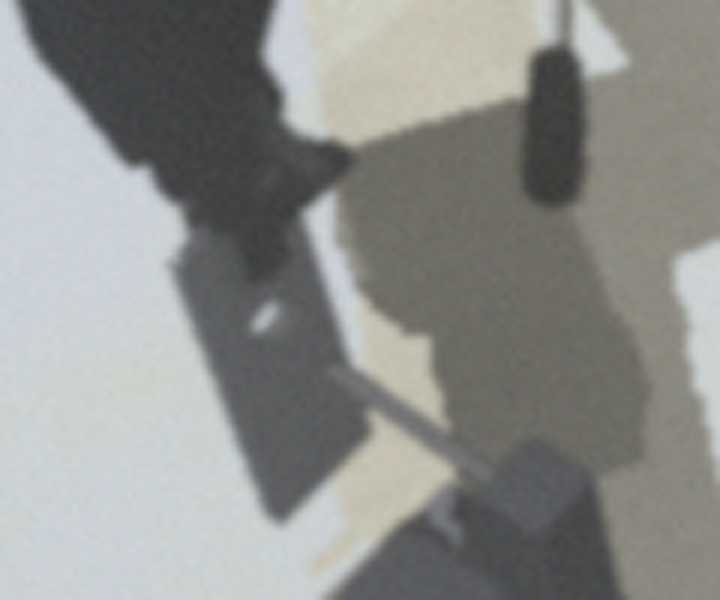

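View pics/w9c.png

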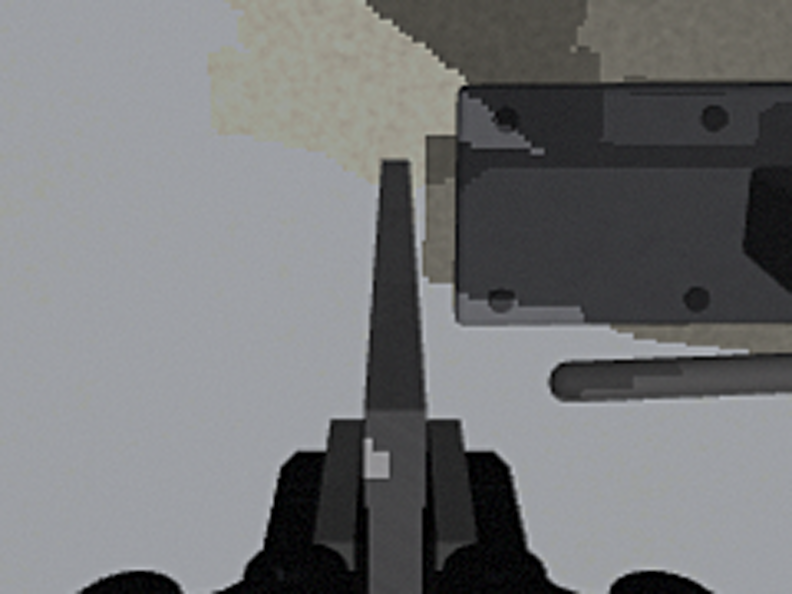

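View pics/s9c.png

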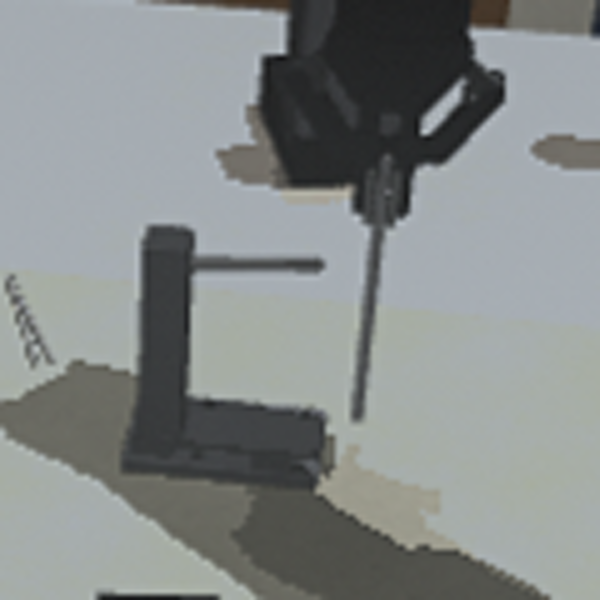

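```bash
python3 - <<'E'
from h import *
a=0.011; O=np.array([570.5,-231.1,0]); u=np.array([np.cos(a),np.sin(a),0]); h=30.3
def T(x,dz=0): return O+u*x+[0,0,140-np.tan(np.radians(5))*x+h+dz]
r=bot.movel(T(-40),max_speed=60,threshold=6); report(f'in1 {r}')
if not r:
    r=bot.movel(T(4),max_speed=60,threshold=6); report(f'in2 {r}')
    if not r:
        r=bot.movel(T(4,-9),max_speed=20,threshold=4); report(f'low {r}')
for n in ('scene','side','wrist'): cv2.imwrite(f'pics/{n}10.png',imaging.capture(n))
crop(cv2.imread('pics/scene10.png'),160,220,280,320,6,'pics/sc10c.png')
crop(cv2.imread('pics/side10.png'),300,80,420,200,5,'pics/s10c.png')
E
```

```text
in1 False t 23.43 tcp [ 530.2 -231.4  173.6] rpy [-3.141 -0.     1.582] F [-0.4 -0.9 -1.9] op 0.084
in2 False t 24.31 tcp [ 574.2 -231.   169.8] rpy [-3.141 -0.     1.582] F [ 1.3 -0.8 -1.1] op 0.083
low True t 24.65 tcp [ 574.6 -231.3  165.5] rpy [3.141e+00 1.000e-03 1.582e+00] F [-0.5  0.2  4.3] op 0.078
```

View pics/sc10c.png

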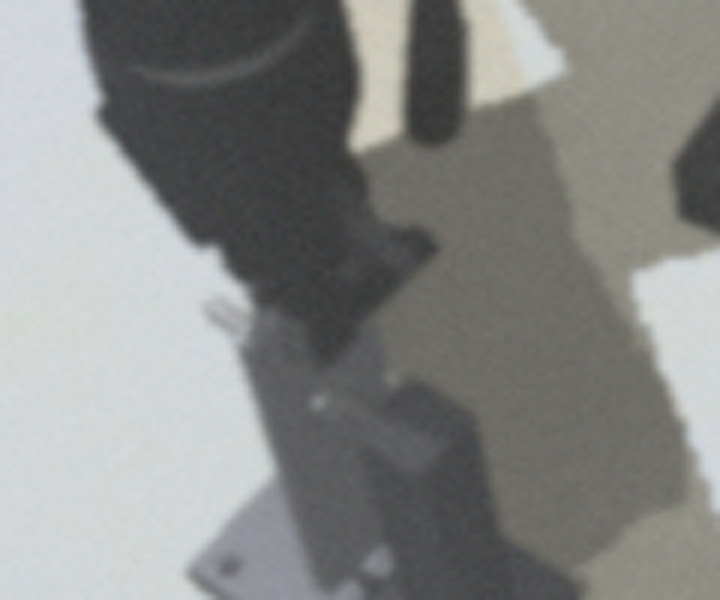

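View pics/s10c.png

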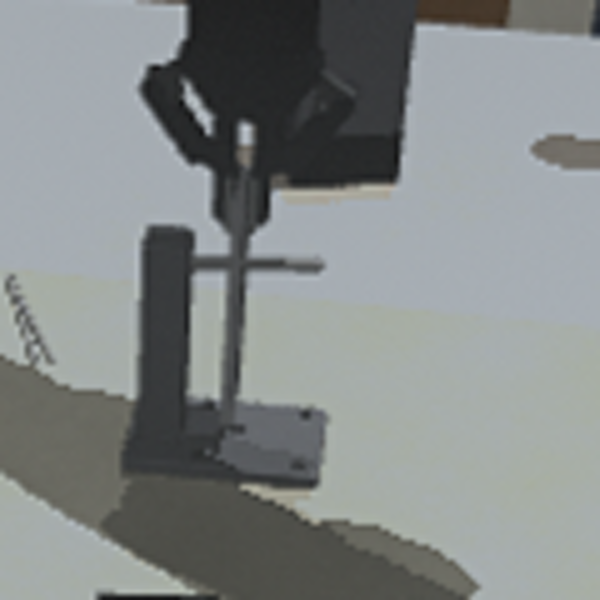

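```bash
python3 - <<'E'
from h import *
p=bot.get_state()['tcp_pos']
bot.grip(0.27); bot.dwell(0.2); report('open')
bot.movel([p[0],p[1],250],max_speed=120,threshold=8); report('up')
bot.move_ptp([520,-345,290],[np.pi,0,np.pi/2]); bot.dwell(0.6); report('clear')
for n in ('scene','side','wrist'): cv2.imwrite(f'pics/{n}11.png',imaging.capture(n))
bot.dwell(0.8)
for n in ('scene','side','wrist'):
    im=imaging.capture(n); cv2.imwrite(f'pics/{n}12.png',im); d=cv2.absdiff(im,cv2.imread(f'pics/{n}11.png')).max(2); print(n,(d>40).sum())
report()
crop(cv2.imread('pics/scene12.png'),180,130,400,350,2.7,'pics/sc12c.png')
crop(cv2.imread('pics/side12.png'),230,100,430,360,2.3,'pics/s12c.png')
E
```

```text
open t 25.3 tcp [ 573.9 -230.7  164. ] rpy [-3.140e+00 -1.000e-03  1.582e+00] F [ 0.6 -0.5 -0.3] op 0.265
up t 26.17 tcp [ 574.2 -231.   249.2] rpy [-3.139e+00 -1.000e-03  1.582e+00] F [ 0.   0.7 -0.9] op 0.268
clear t 27.36 tcp [ 520.1 -344.7  290. ] rpy [-3.142 -0.     1.571] F [ 0.2  0.  -0.8] op 0.264
scene 0
side 9
wrist 117
 t 28.46 tcp [ 520. -345.  290.] rpy [-3.142 -0.     1.571] F [-0.1 -0.7  0.3] op 0.27
```

View pics/sc12c.png

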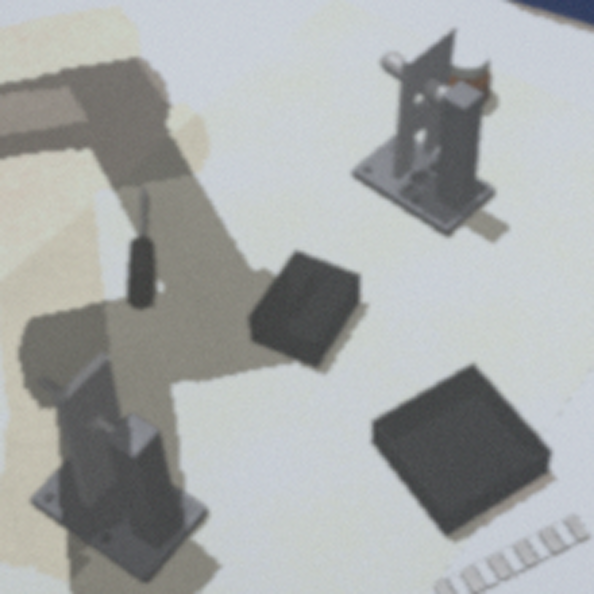

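View pics/s12c.png

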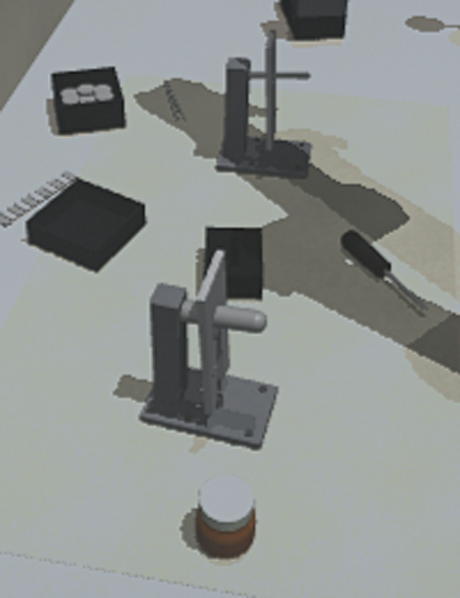

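View pics/wrist12.png

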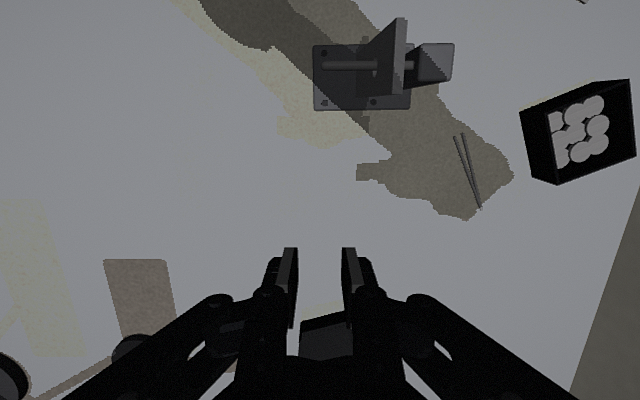

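```bash
python3 - <<'E'
from h import *
bot.dwell(1.5)
for n in ('scene','side','wrist'):
    im=imaging.capture(n); cv2.imwrite(f'pics/{n}13.png',im); o=cv2.imread(f'pics/{n}12.png'); d=cv2.absdiff(im,o).max(2)>40; print(n,d.sum(), np.argwhere(d)[:5].tolist())
    if n=='scene':
        a=cv2.imread('pics/scene0.png')
report()
a,b=cv2.imread('pics/side0.png'),cv2.imread('pics/side13.png')
for nm,(x0,y0,x1,y1) in dict(jar=(310,300,350,350),tray=(235,170,300,220),driver=(375,195,420,240)).items():
    g=[cv2.cvtColor(i[y0:y1,x0:x1],cv2.COLOR_BGR2GRAY).astype(np.float32) for i in (a,b)]
    print(nm,cv2.phaseCorrelate(*g))
E
```

```text
scene 0 []
side 0 []
wrist 4 [[123, 356], [123, 357], [386, 55], [386, 73]]
 t 30.11 tcp [ 520. -345.  290.] rpy [-3.142 -0.     1.571] F [ 0.3  0.2 -1. ] op 0.264
jar ((-0.026690438272801487, -0.0011753759276054154), 0.9945739179849624)
tray ((0.015520220957341735, -0.03989947318364884), 1.0011446701155768)
driver ((1.0432246605083435, -0.5224557268030985), 0.15033504721559124)
```

```bash
python3 -c "
from h import *
bot.sign_off(); report()"
```

```text
the job is handed in; nothing more can be done
the job is handed in; nothing more can be done
```

Both jigs are on the right pegs, and I handed the job in at about 30 s. I took the forked jig off the thin peg and hung it on the thick one. Then I lifted the plain jig out of the rest and hung it on the freed thin peg.

**Hanging:** I let go of each jig about 4 mm to the post side of mid-peg. When lowered, each touched its peg within 0.4 mm of the height I expected. Afterwards all three pictures showed both jigs hanging by their eyes. The plain jig is turned slightly on its peg.

**Stillness:** The first pair of pictures, 0.8 s apart, differed by 117 pixels in the wrist view and 9 in the side view. I put this down to the arm settling but did not confirm it. The next pair, 1.5 s apart, showed no change in the scene and side views, and 4 noise pixels in the wrist view.

**Bystanders:** The jar and tray shifted less than 0.05 pixel in the side view. The same check on the screwdriver was unreliable (about a 1 pixel shift at a weak match of 0.15), because the arm's shadow had changed over it. By eye, its ends are at the same pixels as before.

**Forces:** The tool force in the readings I printed stayed under 5 N, and no movement stopped on its force limit except the two lowerings, where contact was intended.

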